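# Snap ring onto the dosing drive's axle stub

## Task

Take the white protective cap off the axle stub of the dosing drive and stand it in the flat metal tray, open end down. Then pick up the snap-ring pliers by their handles and squeeze them so that the ring on their tips is spread, pass the spread ring over the end of the stub and slide it down to the groove, just above the toothed hub, keeping the pliers level and not leaning hard on the hub. Finish holding it there, handles still squeezed and the ring still spread around the groove, and leave the tins, wrench, bearing, scoop and spray bottle where they are.

Things in the scene. Friction and masses are not known exactly. Their poses are not given: they have to be found in the camera images.
- drive: dosing drive, fixed on the bench: aluminium gearbox 94 x 94 mm, 50 mm high, with a dark round flange standing out 20 mm on its +x side; on top a dark toothed hub 66 mm across, its top face 66 mm above the bench; from it rises a round steel stub of 26 mm diameter, up to 106 mm (end chamfered). Origin: centre of the underside; z up along the stub's axis
- groove (a point): on the stub's axis, 68 mm above the bench. The groove (22 mm in diameter) lies right on the hub's top face, from 66 to 72 mm up; this point is where the middle of the ring's 4 mm thickness comes when the ring lies on the hub
- stub_end (a point): centre of the stub's top face, 106 mm above the bench
- cap: white plastic cap, a round cup upside down over the stub: outside diameter 44 mm, 46 mm high, wall 3 mm, inside 38 mm wide and 42 mm deep, 40 g. At the start its rim stands loosely on the hub (its top at 112 mm). Origin: centre of its open lower rim, z up through its closed top
- tray: flat open aluminium tray, fixed on the bench, 160 mm (x) by 140 mm (y), 25 mm high, walls and floor 4 mm. Origin: centre of its underside. It lies to one side of the drive, the pliers to the other; either side may be which
- pliers: snap-ring pliers with the ring on their tips, lying flat on the bench, 0.19 kg, 190 mm long. Origin: the pivot, at the underside; x to the ring, z up. Black handles on both sides of the x axis from x = -15 to -107 mm, 16 mm high. The ring is dark, 4 mm thick, an open C of 24.6 mm inside at rest, its opening towards the pivot, its underside level with that of the handles; the jaws lie above it
- ring_eye (a point): fixed point of the pliers' frame, 57 mm ahead of the pivot along x (112 mm ahead of point handles), 2 mm above the underside: middle of the ring when fully spread, where the stub's axis should go through; the ring then clears the stub by about 4 mm. Shut, the ring does not pass over the stub
- handles (a point): midway between the handles, 55 mm behind the pivot, 8 mm above the underside: grip both handles here from above across the pliers' y. Outside width here 54 mm at rest, 36 mm squeezed home (outer faces then parallel to x). A spring resists with 4 to 9 N; a grip of 30 to 45 N squeezes home and keeps the pliers level. As they are squeezed, the pliers creep about 4 mm forward (their +x) in the fingers
- pliers_grip (a joint): how far the pliers are squeezed: turn of one handle (rad), 0 at rest (ring shut), 0.15 fully squeezed (ring fully spread); the other handle moves equally
- tin_a: black closed tin, 68 mm in diameter, 85 mm high, a bystander beyond the drive; origin: centre of its underside
- tin_b: second such tin, a bystander
- tin_c: third such tin, a bystander
- wrench: wrench 150 mm long lying on the bench in front of the drive, a bystander
- bearing: steel ring 48 mm across, 14 mm high, lying on the bench, a bystander
- scoop: steel spoon 200 mm long, lying at the left, a bystander
- spray: closed bottle 64 mm in diameter, 190 mm high, standing at the right, a bystander
There are look-alikes about, which are no part of the job. Several things have the shape of the tray; the one meant has the colours described above.

How it is judged:
By the outcome, as a careful person would: the job done as asked, in the order asked, and still so for the second after the job is handed in, while the arm keeps its last pose, push and grip.
It also fails if it takes over 59 s, if anything falls off the work surface, if the arm or the gripper's body presses on something with over 40 N, if the wrist force passes 120 N, or if a joint passes its speed limit or range.

## Robot

A 6-joint arm with a two-finger parallel gripper is mounted at the origin on the work surface. World frame = base frame: x ahead of the robot, y to its left, z up, the work surface at z = 0. Lengths are in m, angles in degrees, forces in N, time in s.
With the tool pointing down it reaches from about 0.4 to 0.825 m from the base axis. Payload 7 kg.
Tool frame: the origin (TCP) lies midway between the tips of the shut fingers; the grasp point (between the pads) lies 19 mm behind it; z points along the fingers, y is the line along which they close (so a half turn about z gives the same grasp; the last joint's range is limited). The gripper opens to 88 mm and grips with 3 to 60 N. Pads are 19 mm wide; open, the fingers measure 130 mm over their backs; the gripper's body (78 mm by 193 mm) begins 47 mm behind the grasp point.
Start: joints at [-55.858, 20.546, 0.682, 0, -70.136, -16.507], TCP at [0.204, -0.643, 0.227] pointing down, gripper open.
Joint ranges: [-176.03, 176.03], [-82.01, 121.73], [-58.28, 71.71], [-173.87, 95.51], [-174.79, -0.11], [-173.66, 173.66]. Speed limits (degrees/s): [136.94, 136.94, 172.46, 180, 180, 180].

## Interface

Orientations are given as [roll, pitch, yaw] about the fixed x, y, z axes, in that order (R = Rz(yaw) Ry(pitch) Rx(roll)).
In Python, from plant import r gives the robot as it stands.
- The arm moves only by the tool carry_out, never from a script. Its argument "deltas" is a list of rows, each a list of 3 entries, a list of its own where there are three numbers: the opening, from 0 (shut) to 1 (fully open), then the shift along the tool's x, y, z in mm, then the turn, a rotation vector about the tool's x, y, z in rad. In form: [[gripper, [tx, ty, tz], [rx, ry, rz]], ...]. A call has 1 to 12 rows; each row is the pose to reach, as a shift and turn from the pose commanded when the call began, along the tool's axes at that moment; what a row does not reach only later rows make up. A row lasts 1/10 s, in which the tool goes at most 50 mm and 8.59 degrees, less where a joint would pass 70% of its speed; a pose out of reach is approached as far as the arm can. A call with a gripper value outside its range is refused whole. The fingers move at their own pace and stop on an object; "squeeze" is the grip in N (left out, the last holds). Time passes only in rows, so rows that repeat a pose let the fingers close. It gives the time, the measured TCP pose, the force, the opening and the grip force at its end, in the units of the state.
- r.get_state(): the state, without advancing time (a new reading comes with each control period).
- r.capture(name): name is "scene" or "top"; returns (picture, depth): 420x560x3 uint8, red, green, blue; 420x560 float32, m along the optical axis (not along the pixel's ray), 0 where there is no reading.
- r.get_calibration(name): a dict with "fov_y" (degrees; the focal length in pixels is half the picture's height over the tangent of half this angle, whatever the lens; pixels are square), "cx", "cy" (the principal point, pixels), "distortion" ([k1, k2, p1, p2, k3] as OpenCV has them; the pictures are not rectified), "view" (4x4, takes a point from world to camera coordinates). Camera axes: x right, y down, z forward; pixel columns grow to the right and rows downward; lengths in m; the calibration is good to about 2 mm. A picture is of the moment at which its call begins. get_calibration takes no time and is no camera call.
- r.close_job(): hands the job in; it is judged then, once.
The state is a dict: "time_s": time; "joints": joint angles; "qd": joint speeds; "joint_torque": joint torques, N m; "tcp_pos": TCP position; "eef_rot": TCP orientation; "contact_force": force on the tool from outside, world axes, zero at the start; "moment": the same for the moment, N m; "gripper_width": finger opening in m; "gripper_force": force on a finger pad.
Only numpy, scipy, OpenCV 4.12 (cv2) and the standard library are available. Lean on these libraries where they do the work, as an engineer would, in place of code of your own. Each camera call takes 0.05 s, during which the arm holds its last target. There are 200 camera calls.

## Working session

There is one attempt and no reset: what is moved stays moved. The work goes in short steps, Python scripts to look and compute and a tool call to move; the robot and the scene stay as the last step left them, time stands still between calls to the robot, and variables do not carry over. Pictures are saved under pics/ and viewed, at most 10 in all, crops included, and the job is handed in when it is done.

Besides the shell and the picture viewer there is one more tool, called after ">>>" as name([rows], argument=value, ...), one row to a line, values as JSON. carry_out: Moves the arm, as the interface text tells. Its arguments: {"type":"object","properties":{"deltas":{"type":"array"},"squeeze":{"type":"number"}},"required":["deltas"]}

```bash
ls; mkdir -p pics; cat > h.py <<'E'
import numpy as np,cv2
from plant import r
def cal(n):
    c=r.get_calibration(n); f=210/np.tan(np.radians(c["fov_y"])/2)
    return np.array([[f,0,c["cx"]],[0,f,c["cy"]],[0,0,1.]]),np.array(c["distortion"],float),np.array(c["view"],float)
def ray(n,uv):
    K,d,V=cal(n)
    p=cv2.undistortPoints(np.array(uv,float).reshape(-1,1,2),K,d).reshape(-1,2)
    D=np.c_[p,np.ones(len(p))]@V[:3,:3]
    return -V[:3,:3].T@V[:3,3],D
def onz(n,uv,z):
    o,D=ray(n,uv); return o+D*((z-o[2])/D[:,2:])
def cloud(n,dep):
    h,w=dep.shape; u,v=np.meshgrid(np.arange(w),np.arange(h))
    o,D=ray(n,np.c_[u.ravel(),v.ravel()]); return (o+D*dep.reshape(-1,1)).reshape(h,w,3)
E
python3 - <<'E'
from h import *
for n in("scene","top"):
    p,d=r.capture(n); cv2.imwrite(f"pics/{n}0.png",p[...,::-1]); np.save(f"{n}0.npy",d); 
    K,di,V=cal(n); print(n,K[0,0],di,-V[:3,:3].T@V[:3,3],V[:3,:3].round(2).tolist(),(d>0).mean())
print(r.get_state())
E
```

```text
pics
scene 428.15198712379487 [0.0179458 0.        0.        0.        0.       ] [1.1119859  0.70971832 0.73810537] [[-0.78, 0.62, 0.01], [0.35, 0.45, -0.82], [-0.52, -0.64, -0.57]] 0.9957270408163266
top 538.5862308172719 [-0.05875714  0.          0.          0.          0.        ] [ 0.29375601 -0.01824838  1.46773801] [[0.01, -1.0, -0.0], [-0.99, -0.0, -0.17], [0.17, 0.01, -0.99]] 0.9959608843537415
{'time_s': 0.1, 'joints': array([-5.58580535e+01,  2.05850314e+01,  6.39610229e-01, -1.52507630e-02,
       -7.01384562e+01, -1.65073890e+01]), 'qd': array([ 0.05523402, -0.10078383,  0.1428129 ,  0.0475796 , -0.10230839,
        0.0711895 ]), 'joint_torque': array([-2.02739117e-03, -5.84160054e+01,  2.93750542e+01,  7.01547012e+00,
        1.01073092e-02, -7.78830713e-05]), 'tcp_pos': array([ 0.20431606, -0.64286974,  0.22575464]), 'eef_rot': array([ 1.79915506e+02, -1.00879006e-02, -1.62370627e+02]), 'contact_force': array([ 0.13570341, -0.51668625, -0.2023599 ]), 'moment': array([ 0.00048498, -0.0013068 , -0.00758436]), 'gripper_force': 0.0, 'gripper_width': 0.08739176758596742}
```

View pics/top0.png

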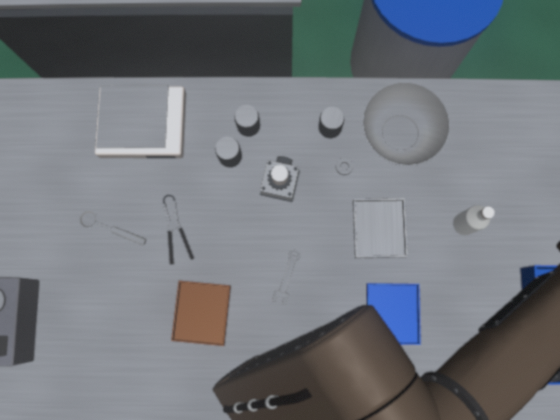

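View pics/scene0.png

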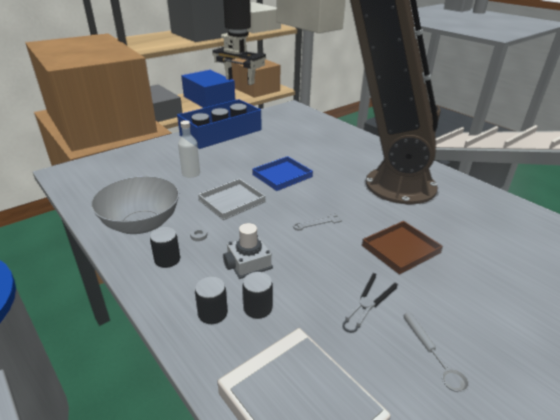

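The top view shows the cap at (280,173), the aluminium tray at (380,228), and the pliers with their ring at (170,200) and handles near (171,247) and (186,243). The scene view confirms these; the blue and brown trays are decoys.

```bash
python3 - <<'E'
from h import *
for n,bx in(("top",((255,150,310,205),(160,190,200,268),(345,190,412,265))),("scene",((225,215,275,275),(338,268,402,335),(190,175,270,220)))):
    im=cv2.imread(f"pics/{n}0.png"); d=np.load(f"{n}0.npy"); P=cloud(n,d); g=im.max(2)
    v,u=np.mgrid[:420,:560]; box=lambda b:(u>=b[0])&(u<b[2])&(v>=b[1])&(v<b[3])
    m=box(bx[0])&(P[...,2]>.106)&(P[...,2]<.12); q=P[m]
    (c,rad)=cv2.minEnclosingCircle(q[:,:2].astype(np.float32)); print(n,"captop",m.sum(),np.median(q[:,2]),q.mean(0).round(4),c,rad)
    m=box(bx[0])&(P[...,2]>.06)&(P[...,2]<.07); q=P[m]; c,rad=cv2.minEnclosingCircle(q[:,:2].astype(np.float32)); print(" hub",m.sum(),c,rad)
    m=box(bx[0])&(P[...,2]>.044)&(P[...,2]<.055); q=P[m]; print(" box",m.sum(),cv2.minAreaRect(q[:,:2].astype(np.float32)))
    m=(box(bx[1])&(g<60)).astype(np.uint8); k,l,s,c=cv2.connectedComponentsWithStats(m)
    for i in range(1,k):
        if s[i,4]>8:
            vv,uu=np.where(l==i); w=onz(n,np.c_[uu,vv],.012); print(" dark",s[i],w.mean(0).round(4),cv2.minAreaRect(w[:,:2].astype(np.float32)), np.median(P[l==i][:,2]))
    m=box(bx[2])&(P[...,2]>.018)&(P[...,2]<.032); q=P[m]; print(" tray",m.sum(),cv2.minAreaRect(q[:,:2].astype(np.float32)))
im=cv2.imread("pics/top0.png")[185:275,150:210]; a=cv2.resize(im,None,fx=6,fy=6,interpolation=2)
im=cv2.imread("pics/scene0.png")[265:340,335:405]; b=cv2.resize(im,None,fx=6,fy=6,interpolation=2)
o=np.zeros((540,790,3),np.uint8); o[:,:360]=a; o[:450,365:785]=b; cv2.imwrite("pics/crop1.png",o)
E
```

```text
top captop 221 0.11298775266213412 [0.6305 0.01   0.1129] (0.6308168768882751, 0.010153273120522499) 0.022228676825761795
 hub 146 (0.6262080669403076, 0.018567152321338654) 0.040965039283037186
 box 598 ((0.6407232284545898, 0.008951134979724884), (0.08831876516342163, 0.10939305275678635), 76.98395538330078)
 tray 369 ((0.5025727152824402, -0.26290786266326904), (0.16075117886066437, 0.14238201081752777), 1.4497898817062378)
scene captop 173 0.11043987813605416 [0.6382 0.0106 0.1103] (0.6351734399795532, 0.009517033584415913) 0.02469468116760254
 hub 176 (0.6393306851387024, 0.011927729472517967) 0.03328770026564598
 box 483 ((0.646789014339447, 0.009014543145895004), (0.09023389965295792, 0.10862724483013153), 76.38160705566406)
 dark [363 275  12  21  61] [0.4649 0.2653 0.012 ] ((0.46366003155708313, 0.2647581100463867), (0.07888595759868622, 0.005426941439509392), 23.74268913269043) 0.013975745359924963
 dark [376 284  20  21  93] [0.4557 0.309  0.012 ] ((0.4549728035926819, 0.30898281931877136), (0.08784044533967972, 0.008451741188764572), 5.898134708404541) 0.012866782288696643
 tray 319 ((0.47253021597862244, -0.2650356888771057), (0.23564687371253967, 0.1483333259820938), 1.3662211894989014)
```

View pics/crop1.png

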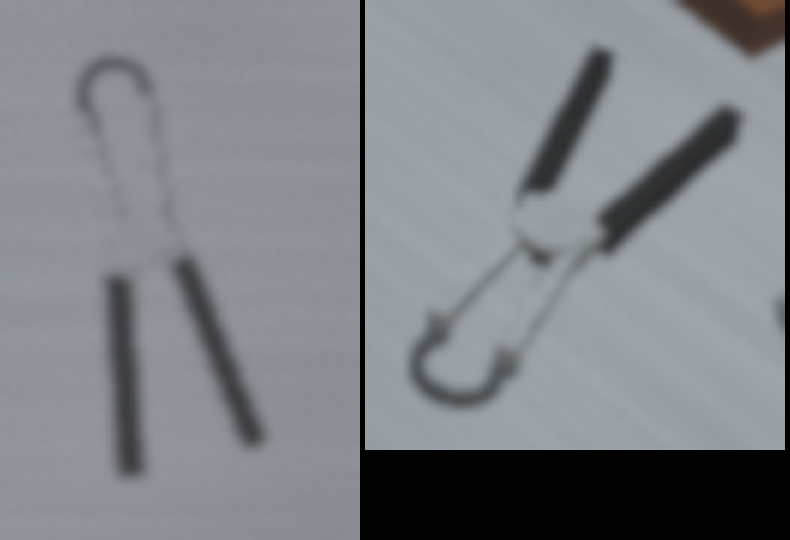

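```bash
python3 - <<'E'
from h import *
n="top"; im=cv2.imread("pics/top0.png"); g=im.max(2)
print(g[185:275,150:210].min(),np.median(g[185:275,150:210]))
m=np.zeros((420,560),np.uint8); m[190:270,155:200]=(g[190:270,155:200]<100)
k,l,s,c=cv2.connectedComponentsWithStats(m); H=[]
for i in range(1,k):
    if s[i,4]>6:
        vv,uu=np.where(l==i); z=.016 if vv.mean()>222 else .003
        w=onz(n,np.c_[uu,vv],z); R=cv2.minAreaRect(w[:,:2].astype(np.float32)); print(s[i],w.mean(0).round(4),R)
        if z>.01:
            l_=cv2.fitLine(w[:,:2].astype(np.float32),2,0,.01,.01).ravel(); l_[:2]*=np.sign(l_[0]); H.append(l_); print(np.degrees(np.arctan2(l_[1],l_[0])))
        else: print("ringcirc",cv2.minEnclosingCircle(w[:,:2].astype(np.float32)))
E
```

```text
65 152.0
[179 228  15  31 107] [0.4579 0.2633 0.016 ] ((0.4583502411842346, 0.2633728086948395), (0.08919364959001541, 0.008559069596230984), 23.664627075195312)
23.848106
[168 231   6  33 117] [0.4467 0.3055 0.016 ] ((0.44721710681915283, 0.30550843477249146), (0.08793830126523972, 0.009872335009276867), 5.960676193237305)
6.2328563
```

>>> carry_out([
  [1,[-606,493,0],[0,0,0]],
  [1,[-606,493,0],[0,0,0]],
  [1,[-606,493,0],[0,0,0]],
  [1,[-606,493,0],[0,0,0]],
  [1,[-606,493,0],[0,0,0]],
  [1,[-606,493,0],[0,0,0]],
  [1,[-606,493,0],[0,0,0]],
  [1,[-606,493,0],[0,0,0]],
  [1,[-606,493,0],[0,0,0]],
  [1,[-606,493,0],[0,0,0]],
  [1,[-606,493,0],[0,0,0]],
  [1,[-606,493,0],[0,0,0]],
])

```text
time_s: 1.3
tcp_pos: [0.5339, -0.1394, 0.2266]
eef_rot: [180.0, 0.0, -162.4]
contact_force: [1.2, -0.9, 0.6]
gripper_width: 0.0875
gripper_force: 0.0
```

>>> carry_out([
  [1,[-140,114,0],[0,0,0]],
  [1,[-140,114,0],[0,0,0]],
  [1,[-140,114,0],[0,0,0]],
  [1,[-140,114,0],[0,0,0]],
  [1,[-140,114,50],[0,0,0]],
  [1,[-140,114,80],[0,0,0]],
  [1,[-140,114,80],[0,0,0]],
  [1,[-140,114,80],[0,0,0]],
])

```text
time_s: 2.1
tcp_pos: [0.6324, 0.0094, 0.1469]
eef_rot: [-180.0, -0.1, -162.3]
contact_force: [0.5, -0.1, 2.2]
gripper_width: 0.0875
gripper_force: 0.0
```

>>> carry_out([
  [1,[0,0,30],[0,0,0]],
  [1,[0,0,55],[0,0,0]],
  [1,[0,0,68],[0,0,0]],
  [1,[0,0,68],[0,0,0]],
  [0.3,[0,0,68],[0,0,0]],
  [0.3,[0,0,68],[0,0,0]],
  [0.3,[0,0,68],[0,0,0]],
  [0.3,[0,0,68],[0,0,0]],
  [0.3,[0,0,68],[0,0,0]],
  [0.3,[0,0,68],[0,0,0]],
  [0.3,[0,0,68],[0,0,0]],
], squeeze=12)

```text
time_s: 3.2
tcp_pos: [0.6322, 0.0096, 0.0787]
eef_rot: [-180.0, 0.0, -162.4]
contact_force: [-0.1, 0.7, 1.6]
gripper_width: 0.044
gripper_force: 12.0
```

>>> carry_out([
  [0.3,[0,0,-20],[0,0,0]],
  [0.3,[0,0,-50],[0,0,0]],
  [0.3,[0,0,-80],[0,0,0]],
  [0.3,[35,-35,-80],[0,0,0]],
  [0.3,[70,-70,-80],[0,0,0]],
  [0.3,[105,-105,-80],[0,0,0]],
  [0.3,[140,-140,-80],[0,0,0]],
  [0.3,[175,-175,-80],[0,0,0]],
  [0.3,[207,-207,-80],[0,0,0]],
  [0.3,[207,-221,-80],[0,0,0]],
  [0.3,[207,-221,-80],[0,0,0]],
])

```text
time_s: 4.3
tcp_pos: [0.5017, -0.2656, 0.1586]
eef_rot: [-180.0, 0.0, -162.5]
contact_force: [0.6, 1.0, -0.1]
gripper_width: 0.044
gripper_force: 12.0
```

```bash
python3 - <<'E'
from h import *
for n in("top","scene"):
    p,d=r.capture(n); cv2.imwrite(f"pics/{n}1.png",p[...,::-1]); np.save(f"{n}1.npy",d); P=cloud(n,d)
    b=(slice(150,205),slice(255,310)) if n=="top" else (slice(215,275),slice(225,275)); Q=P[b].reshape(-1,3)
    for lo,hi in((.1,.112),(.06,.07)):
        q=Q[(Q[:,2]>lo)&(Q[:,2]<hi)]; print(n,len(q),q.mean(0).round(4),cv2.minEnclosingCircle(q[:,:2].astype(np.float32)))
a=cv2.resize(cv2.imread("pics/top1.png")[140:280,250:430],None,fx=3,fy=3,interpolation=2); b=cv2.resize(cv2.imread("pics/scene1.png")[205:285,215:285],None,fx=3.5,fy=3.5,interpolation=2)
o=np.zeros((420,790,3),np.uint8); o[:,:540]=a; o[:280,543:788]=b; cv2.imwrite("pics/crop2.png",o)
E
```

```text
top 58 [0.6312 0.0133 0.1059] ((0.6314879059791565, 0.011692650616168976), 0.012821100652217865)
top 162 [0.6289 0.0253 0.0654] ((0.6306686997413635, 0.015093454159796238), 0.03242504224181175)
scene 54 [0.6385 0.0117 0.1042] ((0.6367035508155823, 0.010182158090174198), 0.012858254835009575)
scene 251 [0.642  0.0165 0.0642] ((0.6383847594261169, 0.010941289365291595), 0.03318407014012337)
```

View pics/crop2.png

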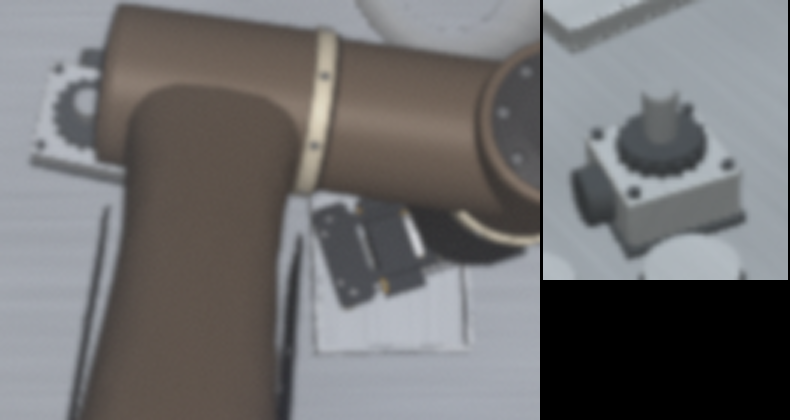

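The stub stands bare at crop (85,97) in the top view, partly hidden by the arm; the cap is in the gripper above the tray.

>>> carry_out([
  [0.3,[0,0,45],[0,0,0]],
  [0.3,[0,0,90],[0,0,0]],
  [0.3,[0,0,120],[0,0,0]],
  [0.3,[0,0,134],[0,0,0]],
  [0.3,[0,0,138],[0,0,0]],
  [0.3,[0,0,140],[0,0,0]],
  [0.3,[0,0,140],[0,0,0]],
  [0.3,[0,0,140],[0,0,0]],
])

```text
time_s: 5.2
tcp_pos: [0.5028, -0.2636, 0.0197]
eef_rot: [-179.9, 0.1, -162.3]
contact_force: [0.6, 0.0, -1.0]
gripper_width: 0.0436
gripper_force: 12.0
```

>>> carry_out([
  [0.3,[0,0,1],[0,0,0]],
  [0.3,[0,0,2],[0,0,0]],
  [0.3,[0,0,2],[0,0,0]],
  [0.3,[0,0,2],[0,0,0]],
])

```text
time_s: 5.6
tcp_pos: [0.5019, -0.2637, 0.0167]
eef_rot: [-180.0, 0.0, -162.4]
contact_force: [-0.7, 0.9, 0.7]
gripper_width: 0.0438
gripper_force: 12.0
```

>>> carry_out([
  [0.3,[0,0,1],[0,0,0]],
  [0.3,[0,0,1],[0,0,0]],
  [0.6,[0,0,1],[0,0,0]],
  [0.7,[0,0,1],[0,0,0]],
  [0.7,[0,0,1],[0,0,0]],
  [0.7,[0,0,0],[0,0,0]],
  [0.7,[0,0,-20],[0,0,0]],
  [0.7,[0,0,-60],[0,0,0]],
  [0.7,[0,0,-110],[0,0,0]],
  [0.7,[0,0,-150],[0,0,0]],
  [1,[0,0,-200],[0,0,0]],
  [1,[0,0,-200],[0,0,0]],
])

```text
time_s: 6.8
tcp_pos: [0.5053, -0.2651, 0.2242]
eef_rot: [-179.6, 0.5, -162.3]
contact_force: [0.5, 0.5, -0.9]
gripper_width: 0.0723
gripper_force: 0.0
```

>>> carry_out([
  [1,[-126,538,0],[0,0,0.047]],
  [1,[-126,538,0],[0,0,0.047]],
  [1,[-126,538,0],[0,0,0.047]],
  [1,[-126,538,0],[0,0,0.047]],
  [1,[-126,538,0],[0,0,0.047]],
  [1,[-126,538,0],[0,0,0.047]],
  [1,[-126,538,0],[0,0,0.047]],
  [1,[-126,538,0],[0,0,0.047]],
  [1,[-126,538,0],[0,0,0.047]],
  [1,[-126,538,0],[0,0,0.047]],
  [1,[-126,538,0],[0,0,0.047]],
  [1,[-126,538,0],[0,0,0.047]],
])

```text
time_s: 8.0
tcp_pos: [0.4586, 0.292, 0.2159]
eef_rot: [180.0, 0.0, -164.8]
contact_force: [-0.6, -0.2, 0.5]
gripper_width: 0.0876
gripper_force: 0.0
```

```bash
python3 - <<'E'
from h import *
for n in("top","scene"):
    p,d=r.capture(n); cv2.imwrite(f"pics/{n}2.png",p[...,::-1]); P=cloud(n,d)
    b=(slice(150,205),slice(255,310)) if n=="top" else (slice(215,275),slice(225,275)); Q=P[b].reshape(-1,3)
    for lo,hi in((.1,.112),(.06,.07)):
        q=Q[(Q[:,2]>lo)&(Q[:,2]<hi)]; print(n,len(q),q.mean(0).round(4),cv2.minEnclosingCircle(q[:,:2].astype(np.float32)))
    q=P[(P[...,2]>.04)&(P[...,2]<.06)&(abs(P[...,0]-.505)<.06)&(abs(P[...,1]+.264)<.06)]; print("cap",len(q),q.mean(0) if len(q) else 0,cv2.minEnclosingCircle(q[:,:2].astype(np.float32)))
print({k:r.get_state()[k] for k in("tcp_pos","eef_rot")})
a=cv2.imread("pics/top2.png")[140:280,250:430]; a=cv2.resize(a,None,fx=3,fy=3,interpolation=2); b=cv2.resize(cv2.imread("pics/scene2.png")[165:285,180:285],None,fx=2.3,fy=2.3,interpolation=2)
o=np.zeros((420,790,3),np.uint8); o[:,:540]=a; o[:b.shape[0],543:543+b.shape[1]]=b; cv2.imwrite("pics/crop3.png",o)
E
```

```text
top 68 [0.6312 0.0112 0.1058] ((0.6316930651664734, 0.010905535891652107), 0.013082155026495457)
top 278 [0.6287 0.0114 0.0652] ((0.6299841403961182, 0.011002961546182632), 0.05045246705412865)
cap 219 [ 0.49985639 -0.26143906  0.05008623] ((0.5006478428840637, -0.26175937056541443), 0.02253079228103161)
scene 56 [0.6393 0.0121 0.1044] ((0.6385638117790222, 0.010717436671257019), 0.012197371572256088)
scene 253 [0.642  0.0167 0.0641] ((0.6382482051849365, 0.011067092418670654), 0.03329799324274063)
cap 114 [ 0.50864555 -0.2594834   0.04724738] ((0.5052670240402222, -0.2617713212966919), 0.02400142140686512)
{'tcp_pos': array([0.45844334, 0.28828212, 0.21581283]), 'eef_rot': array([-1.79963153e+02, -5.78908808e-02, -1.64926045e+02])}
```

View pics/crop3.png

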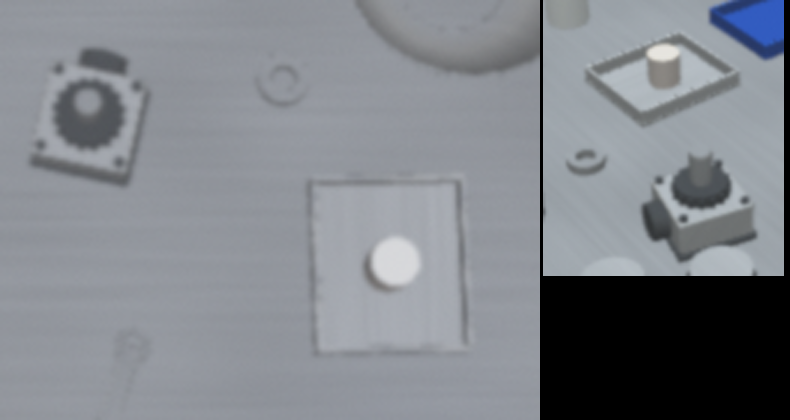

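The cap stands upright in the tray (crop 395,263), with the stub bare at (88,100). Descending to the pliers.

>>> carry_out([
  [1,[0,0,50],[0,0,0]],
  [1,[0,0,100],[0,0,0]],
  [1,[0,0,150],[0,0,0]],
  [1,[0,0,185],[0,0,0]],
  [1,[0,0,200],[0,0,0]],
  [1,[0,0,207],[0,0,0]],
  [1,[0,0,210],[0,0,0]],
  [1,[0,0,212],[0,0,0]],
  [1,[0,0,212],[0,0,0]],
  [1,[0,0,212],[0,0,0]],
])

```text
time_s: 9.1
tcp_pos: [0.4594, 0.2877, 0.0056]
eef_rot: [179.9, 0.1, -165.1]
contact_force: [0.4, -1.0, 1.0]
gripper_width: 0.0873
gripper_force: 0.0
```

>>> carry_out([
  [1,[0,0,2],[0,0,0]],
  [1,[0,0,3],[0,0,0]],
  [1,[0,0,3],[0,0,0]],
  [0.3,[0,0,3],[0,0,0]],
  [0.3,[0,0,3],[0,0,0]],
  [0.3,[0,0,3],[0,0,0]],
  [0.3,[0,0,3],[0,0,0]],
  [0.3,[0,0,3],[0,0,0]],
  [0.3,[0,0,3],[0,0,0]],
  [0.3,[0,0,3],[0,0,0]],
  [0.3,[0,0,3],[0,0,0]],
  [0.3,[0,0,3],[0,0,0]],
], squeeze=38)

```text
time_s: 10.3
tcp_pos: [0.4588, 0.287, 0.0016]
eef_rot: [-180.0, -0.0, -165.1]
contact_force: [-1.0, -1.8, 2.3]
gripper_width: 0.0328
gripper_force: 37.9
```

```bash
python3 - <<'E'
from h import *
s=r.get_state(); print(s)
E
```

```text
{'time_s': 10.3, 'joints': array([ 5.27824787e+01,  2.27234856e+01, -3.10706496e+01, -1.64974760e-04,
       -3.62277736e+01, -1.27840108e+02]), 'qd': array([ 0.05246864,  0.10101654,  0.00930892,  0.11296272,  0.06302359,
       -0.03481851]), 'joint_torque': array([ 2.13084184e-01, -4.91953468e+01,  1.89883178e+01,  4.34797570e+00,
        5.81367854e-01, -2.35413451e-02]), 'tcp_pos': array([0.45884125, 0.28701112, 0.00158363]), 'eef_rot': array([-1.79986637e+02, -1.73616422e-02, -1.65057764e+02]), 'contact_force': array([-1.01786081, -1.75385882,  2.26622364]), 'moment': array([-0.43496399,  0.43925724,  0.04988947]), 'gripper_force': 37.93079137802124, 'gripper_width': 0.032768451905270585}
```

>>> carry_out([
  [0.3,[0,0,-4],[0,0,0]],
  [0.3,[0,0,-10],[0,0,0]],
  [0.3,[0,0,-25],[0,0,0]],
  [0.3,[0,0,-50],[0,0,0]],
  [0.3,[0,0,-80],[0,0,0]],
  [0.3,[0,0,-100],[0,0,0]],
  [0.3,[0,0,-100],[0,0,0]],
  [0.3,[0,0,-100],[0,0,0]],
])

```text
time_s: 11.1
tcp_pos: [0.4589, 0.2874, 0.1019]
eef_rot: [179.9, 0.0, -165.1]
contact_force: [-0.5, 0.0, -2.3]
gripper_width: 0.0326
gripper_force: 37.9
```

```bash
python3 - <<'E'
from h import *
s=r.get_state(); print({k:s[k] for k in("tcp_pos","eef_rot","gripper_width","moment","contact_force")})
K,d,V=cal("scene")
I=[]
for n in("top","scene"):
    p,D=r.capture(n); cv2.imwrite(f"pics/{n}3.png",p[...,::-1]); np.save(f"{n}3.npy",D)
    K,d,V=cal(n); c=s["tcp_pos"]+.07*np.array([np.cos(.262),np.sin(.262),0]); uv=cv2.projectPoints(c.reshape(1,3),V[:3,:3],V[:3,3],K,d)[0].ravel(); print(n,uv)
    u,v=uv.round().astype(int); I.append(cv2.resize(p[v-45:v+45,u-45:u+45,::-1],(395,395),interpolation=2))
cv2.imwrite("pics/crop4.png",np.hstack(I))
E
```

```text
{'tcp_pos': array([0.4588954 , 0.28736127, 0.10194185]), 'eef_rot': array([ 1.79939614e+02,  4.43863824e-02, -1.65072659e+02]), 'gripper_width': 0.0326068856373266, 'moment': array([-0.05901763,  0.16655607,  0.01397797]), 'contact_force': array([-0.48004301,  0.03170463, -2.3475282 ])}
top [164.37252587 212.81415674]
scene [369.23242634 277.57588071]
```

View pics/crop4.png

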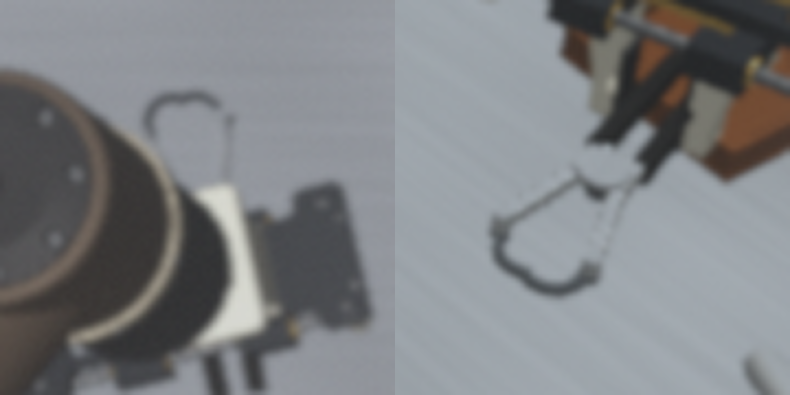

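```bash
cat >> h.py <<'E'
def ringmask(n,img,c,rad=42):
    K,d,V=cal(n); u,v=cv2.projectPoints(np.array(c,float).reshape(1,3),V[:3,:3],V[:3,3],K,d)[0].ravel().round().astype(int)
    b=rad//2+4; g=cv2.cvtColor(img,cv2.COLOR_BGR2GRAY).astype(float)[v-b:v+b,u-b:u+b]
    return g,u-b,v-b
E
python3 - <<'E'
from h import *
t=np.array([.4589,.287,.1019]); a=np.radians(14.95); X=np.array([np.cos(a),np.sin(a),0]); Y=np.array([-np.sin(a),np.cos(a),0])
for n in("top","scene"):
    img=cv2.imread(f"pics/{n}3.png"); g,u0,v0=ringmask(n,img,t+.114*X)
    med=np.median(g); m=g<med-22; vv,uu=np.where(m)
    w=onz(n,np.c_[uu+u0,vv+v0],.103)-t; x=w@X*1e3; y=w@Y*1e3
    im=np.full((26,36),'.'); 
    for p,q in zip(x,y):
        i,j=int((150-p)/3),int((54-q)/3)
        if 0<=i<26 and 0<=j<36: im[i,j]='#'
    print(n,med,m.sum()); print("\n".join(f"{150-3*i:4d} "+"".join(l) for i,l in enumerate(im)))
    D=np.load(f"{n}3.npy"); P=cloud(n,D)[vv+v0,uu+u0]; k=(P[:,2]>.06); print("depthz",np.percentile(P[k][:,2],[10,50,90]) if k.any() else 0, k.sum())
E
```

```text
top 148.0 724
 150 ....................................
 147 ....................................
 144 #...................................
 141 #...................................
 138 ##...........#.###..................
 135 ###.........##########..............
 132 ####.......#############............
 129 ####.......##......#.####...........
 126 #.###....####.........####..........
 123 ######....##............#...........
 120 ######....##........................
 117 ######.....#........................
 114 #######...................#.........
 111 ########............................
 108 ########............................
 105 #########...........................
 102 ##########..........................
  99 ##########..........................
  96 ###########.........................
  93 ###########.........................
  90 ###########.........................
  87 ###########..#......................
  84 ############.##.....................
  81 ###############.....................
  78 ############.###....................
  75 ############.####..............
[... 505 characters left out ...]
#...........####........
 117 .........####............####.......
 114 ..........#.#............####.......
 111 .........................###........
 108 .........................#..........
 105 ........................##..........
 102 ........................##..........
  99 ........................##..........
  96 ........................##..........
  93 ........................#...........
  90 .......................##...........
  87 ......................###...........
  84 .......................#............
  81 ......................##............
  78 ......................##............
  75 .................###..##............
depthz [0.09957793 0.1050778  0.11352426] 269
```

The pliers are up, level, with the ring widely spread (scene crop 545,270). I'll carry them above the stub.

>>> carry_out([
  [0.3,[0,0,-17],[0,0,0]],
  [0.3,[0,0,-34],[0,0,0]],
  [0.3,[2,-30,-34],[0,0,0]],
  [0.3,[4,-65,-34],[0,0,0]],
  [0.3,[6,-105,-34],[0,0,0]],
  [0.3,[9,-145,-34],[0,0,0]],
  [0.3,[12,-185,-34],[0,0,0]],
  [0.3,[14,-225,-34],[0,0,0]],
  [0.3,[16,-265,-34],[0,0,0]],
  [0.3,[18,-295,-34],[0,0,0]],
  [0.3,[19,-314,-34],[0,0,0]],
  [0.3,[19,-314,-34],[0,0,0]],
])

```text
time_s: 12.4
tcp_pos: [0.5209, -0.0233, 0.1341]
eef_rot: [-180.0, -0.2, -165.2]
contact_force: [-0.4, 0.5, -1.4]
gripper_width: 0.0326
gripper_force: 37.9
```

```bash
cat > m.py <<'E'
from h import *
import sys
s=r.get_state(); k=sys.argv[1]; t=s["tcp_pos"]; print(t,s["eef_rot"],s["gripper_width"],s["contact_force"])
a=np.radians(15); X=np.array([np.cos(a),np.sin(a),0]); Y=np.array([-np.sin(a),np.cos(a),0])
I=[]
for n in("top","scene"):
    p,D=r.capture(n); cv2.imwrite(f"pics/{n}{k}.png",p[...,::-1])
    K,d,V=cal(n); u,v=cv2.projectPoints((t+.1*X).reshape(1,3),V[:3,:3],V[:3,3],K,d)[0].ravel().round().astype(int); print(n,"crop origin",u-30,v-30)
    I.append(cv2.resize(p[v-30:v+30,u-30:u+30,::-1],(395,395),interpolation=2))
cv2.imwrite(f"pics/z{k}.png",np.hstack(I))
E
python3 m.py 5
```

```text
[ 0.52094659 -0.02328853  0.13411624] [-1.79988843e+02 -1.66261943e-01 -1.65224711e+02] 0.03263304424554329 [-0.41832049  0.48797025 -1.42290858]
top crop origin 252 146
scene crop origin 222 186
```

View pics/z5.png

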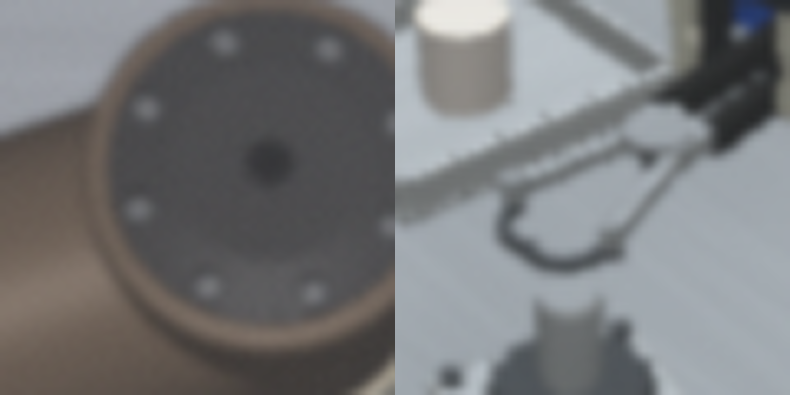

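The scene view shows the spread ring (crop 560,235) above and slightly behind the stub's end (570,305); the arm hides the top view. I'll measure the ring relative to the stub in the scene camera.

```bash
python3 - <<'E'
from h import *
t=np.array([.5213,-.022,.1345]); a=np.radians(15); X=np.array([np.cos(a),np.sin(a),0]); Y=np.array([-np.sin(a),np.cos(a),0])
n="scene"; S=np.array([.6383,.011,0]); acc=[]
for i in range(3):
    p,D=r.capture(n); acc.append(cloud(n,D))
P=np.median(acc,0); g=cv2.cvtColor(p,cv2.COLOR_RGB2GRAY); v,u=np.mgrid[:420,:560]
box=(u>234)&(u<262)&(v>206)&(v<230)
m=box&(P[...,2]>.115)&(P[...,2]<.16)&(g<115); print(m.sum(),np.percentile(P[m][:,2],[10,50,90]))
def draw(w,tag):
    x=(w-S)@X*1e3;y=(w-S)@Y*1e3; im=np.full((24,32),'.')
    for q,z in zip(x,y):
        i,j=int((36-q)//3),int((48-z)//3)
        if 0<=i<24 and 0<=j<32: im[i,j]='#'
    print(tag); print("\n".join(f"{36-3*i:4d} "+"".join(l) for i,l in enumerate(im)))
draw(P[m],"depth")
m2=box&(g<115); vv,uu=np.where(m2); draw(onz(n,np.c_[uu,vv],t[2]+.001),"plane")
print(r.get_state()["tcp_pos"])
E
```

```text
79 [0.13234815 0.13499643 0.13979083]
depth
  36 ................................
  33 ................................
  30 ................................
  27 ................................
  24 ................................
  21 ............#.###..#............
  18 ..........#########.##..........
  15 .........####...#.#.#.#.........
  12 .........#.#.........#..........
   9 .........##...........##........
   6 .........##............#........
   3 .......####............##.......
   0 .......##..............##.......
  -3 .......................#........
  -6 ................................
  -9 ................................
 -12 ................................
 -15 ......................#.........
 -18 ................................
 -21 ................................
 -24 ................................
 -27 ................................
 -30 ................................
 -33 ................................
plane
  36 ................................
  33 ................................
  30 ................................
  27 ................................
  24 .............#.#................
  21 .........####.#.#.#.#...........
  18 ..........######.#.#.#..........
  15 ........#####...#.#.#.#.........
  12 ..........#..........#..........
   9 ........##............##........
   6 .......#.#...........#.#........
   3 .......###............#.#.......
   0 .......#.##............#.#......
  -3 ........#.#.............#.#.....
  -6 .........#..............##......
  -9 ...............................#
 -12 ................................
 -15 ...............................#
 -18 ...............................#
 -21 ........................#.......
 -24 ................................
 -27 ..............................##
 -30 ..............................##
 -33 ..............................#.
[ 0.52133959 -0.02040574  0.13517353]
```

>>> carry_out([
  [0.3,[-1,1,0],[0,0,0]],
  [0.3,[-1,1,8],[0,0,0]],
  [0.3,[-1,1,16],[0,0,0]],
  [0.3,[-1,1,22],[0,0,0]],
  [0.3,[-1,1,27],[0,0,0]],
  [0.3,[-1,1,32],[0,0,0]],
  [0.3,[-1,1,36],[0,0,0]],
  [0.3,[-1,1,38],[0,0,0]],
  [0.3,[-1,1,38],[0,0,0]],
  [0.3,[-1,1,38],[0,0,0]],
])

```text
time_s: 13.65
tcp_pos: [0.5225, -0.0198, 0.0977]
eef_rot: [-180.0, 0.0, -165.1]
contact_force: [-0.2, -0.7, -1.9]
gripper_width: 0.0327
gripper_force: 37.9
```

```bash
python3 m.py 6
```

```text
[ 0.52245699 -0.01984633  0.09771571] [-1.79997648e+02  1.60273377e-02 -1.65059861e+02] 0.03267744457388909 [-0.19722772 -0.68267491 -1.85932547]
top crop origin 251 149
scene crop origin 223 199
```

View pics/z6.png

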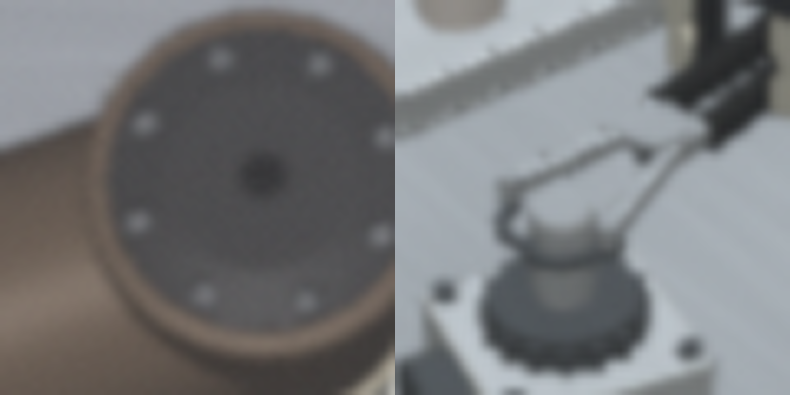

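The ring encloses the stub freely (scene crop: ring front at 565,260, stub behind it) with no contact force. Continue down.

>>> carry_out([
  [0.3,[0,0,6],[0,0,0]],
  [0.3,[0,0,12],[0,0,0]],
  [0.3,[0,0,17],[0,0,0]],
  [0.3,[0,0,21],[0,0,0]],
  [0.3,[0,0,24],[0,0,0]],
  [0.3,[0,0,26],[0,0,0]],
  [0.3,[0,0,26],[0,0,0]],
  [0.3,[0,0,26],[0,0,0]],
])

```text
time_s: 14.55
tcp_pos: [0.5224, -0.0198, 0.0716]
eef_rot: [-180.0, 0.0, -165.1]
contact_force: [0.2, 0.9, -1.3]
gripper_width: 0.0328
gripper_force: 37.9
```

```bash
python3 m.py 7; python3 -c "
from plant import r
print(r.get_state()['moment'])"
```

```text
[ 0.52239808 -0.01982246  0.07164677] [-1.79996414e+02  7.29192766e-03 -1.65051361e+02] 0.032778452803759815 [ 0.21390777  0.88730858 -1.32631025]
top crop origin 251 151
scene crop origin 223 207
[0.00450601 0.09168806 0.05111052]
```

View pics/z7.png

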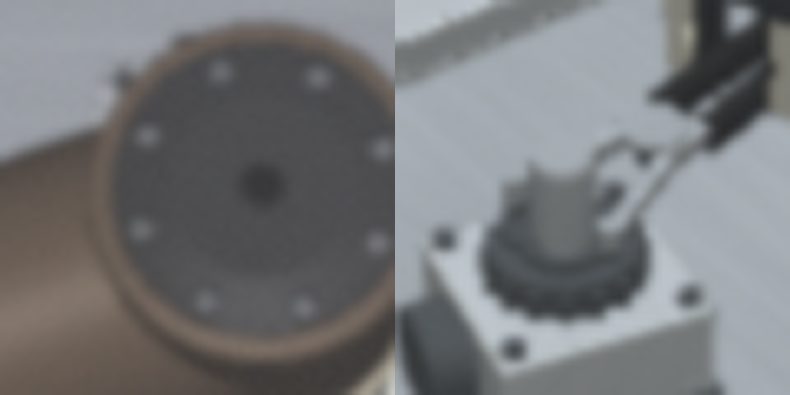

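The ring surrounds the foot of the stub, just above the hub (scene crop 565,262). The last few millimetres go in small steps.

>>> carry_out([
  [0.3,[0,0,1],[0,0,0]],
  [0.3,[0,0,2],[0,0,0]],
  [0.3,[0,0,3],[0,0,0]],
  [0.3,[0,0,3],[0,0,0]],
  [0.3,[0,0,3],[0,0,0]],
  [0.3,[0,0,3],[0,0,0]],
])

```text
time_s: 15.25
tcp_pos: [0.5223, -0.0198, 0.0686]
eef_rot: [-180.0, 0.0, -165.1]
contact_force: [-0.1, 0.1, -1.7]
gripper_width: 0.0324
gripper_force: 37.9
```

```bash
python3 -c "
from plant import r
s=r.get_state(); print(s['moment'],s['contact_force'],s['tcp_pos'])"
```

```text
[-0.04169382  0.0401404  -0.02129397] [-0.12774045  0.1371165  -1.69349025] [ 0.52229648 -0.0198448   0.06857669]
```

>>> carry_out([
  [0.3,[0,0,0.5],[0,0,0]],
  [0.3,[0,0,1],[0,0,0]],
  [0.3,[0,0,1],[0,0,0]],
  [0.3,[0,0,1],[0,0,0]],
  [0.3,[0,0,1],[0,0,0]],
])

```text
time_s: 15.75
tcp_pos: [0.5223, -0.0198, 0.0676]
eef_rot: [-180.0, 0.0, -165.1]
contact_force: [-0.5, 0.0, -0.4]
gripper_width: 0.0325
gripper_force: 37.9
```

```bash
python3 -c "
from plant import r
s=r.get_state(); print(s['moment'],s['contact_force'],s['tcp_pos'])"
```

```text
[-0.02946366  0.0033203   0.0454794 ] [-0.46309658  0.02110718 -0.44625688] [ 0.52233922 -0.01983095  0.06760132]
```

>>> carry_out([
  [0.3,[0,0,0.5],[0,0,0]],
  [0.3,[0,0,0.5],[0,0,0]],
  [0.3,[0,0,0.5],[0,0,0]],
])

```text
time_s: 16.05
tcp_pos: [0.5223, -0.0198, 0.0671]
eef_rot: [-180.0, 0.0, -165.1]
contact_force: [0.2, 0.4, -1.5]
gripper_width: 0.0329
gripper_force: 37.9
```

```bash
python3 -c "
from plant import r
import numpy as np
F=[]
for i in range(8):
    r.capture('scene'); s=r.get_state(); F.append(np.r_[s['contact_force'],s['moment'],s['tcp_pos']])
print(np.mean(F,0).round(4),np.std(F,0).round(3))"; python3 m.py 8
```

```text
[-0.1562  0.1537 -1.1972  0.0398 -0.0087 -0.0035  0.5223 -0.0198  0.0671] [0.407 0.356 0.532 0.032 0.02  0.03  0.    0.    0.   ]
[ 0.52233486 -0.01982776  0.06708782] [-1.79999969e+02  4.36722301e-03 -1.65058011e+02] 0.0326784083518896 [-0.49195028 -0.06273448 -0.8400112 ]
top crop origin 251 151
scene crop origin 223 209
```

View pics/z8.png

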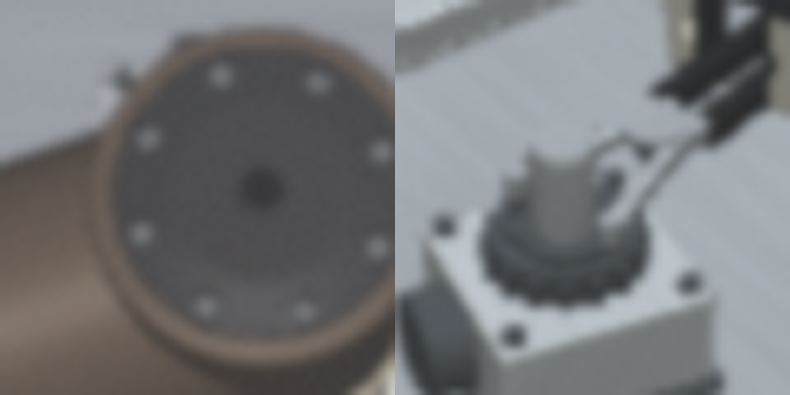

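The ring rests on the hub around the stub: about 0.7 N of the pliers' weight has come off the wrist and the tool is level. Handing in.

```bash
python3 -c "
from plant import r
print(r.close_job())"
```

```text
the job is handed in; nothing more can be done
None
```

I handed the job in at about 17 s on the robot's clock, with no verdict returned: the cap stands open end down in the aluminium tray, and the squeezed pliers hold the spread ring around the groove, level and resting on the hub with about 0.7 N (seen from the scene camera only; the arm hid the ring from the top camera).

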